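Balance the gift carton on the load-check dome and record it

ROBOT

A 6-joint arm with a two-finger parallel gripper is mounted at the origin on the work surface. World frame = base frame: x ahead of the robot, y to its left, z up, the work surface at z = 0. Lengths are in m, angles in rad, forces in N, time in s.
With the tool pointing down it reaches from about 0.35 to 0.975 m from the base axis. Payload 4.9 kg.
Tool frame: the origin (TCP) lies between the finger pads; the fingertips stand 8 mm ahead of it and the grasp point (between the pads) lies 11 mm behind it; z points along the fingers, y is the direction in which the jaws open and shut (so a half turn about z gives the same grasp; the last joint's range is limited). The gripper opens to 85 mm and grips with 20 to 120 N. Pads are 22 mm wide; open, the fingers measure 114 mm over their backs; the gripper's body (76 mm by 85 mm) begins 54 mm behind the grasp point. The pads swing forward as they close: fully open they stand 13 mm farther back than shut.
Start: joints at [-1.34, 0.053, 1.613, -0, 1.476, -0.119], TCP at [0.214, -0.587, 0.239] pointing down, gripper open.
Joint ranges: [-3.01, 3.01], [-1.01, 2.22], [0.06, 2.58], [-1.02, 4.17], [0.09, 2.62], [-3.14, 3.14]. Speed limits (rad/s): [2.57, 2.57, 3.14, 3.14, 3.14, 3.14].

INTERFACE

Orientations are given as a rotation vector (axis times angle).
In Python, from station import ctrl gives the robot as it stands. The module is installed in compiled form; this text tells all that it offers.
- The arm moves only by the shell command python3 -m creep 'ROWS' [FORCE]. ROWS is JSON, a list of rows, each an object with "hand": the opening, from 0 (shut) to 1 (fully open); "translation": the shift along the tool's x, y, z in cm, a list of three; "delta_rot": the turn, a rotation vector about the tool's x, y, z in degrees, a list of three. A call has 1 to 8 rows; each row shifts and turns the commanded pose from where the row before left it, along the tool's axes as they then stand; what a row does not reach is not made up. A row lasts 1/8 s, in which the tool goes at most 62.5 mm and 10.7 degrees, less where a joint would pass 70% of its speed; a pose out of reach is approached as far as the arm can. A call with a gripper value outside its range is refused whole. The fingers move at their own pace and stop on an object; FORCE is the grip in N (left out, the last holds). Time passes only in rows, so rows that do not move let the fingers close. It gives the time, the measured TCP pose, the force and the opening at its end, in the units of the state.
- ctrl.get_obs(): the state, without advancing time (a new reading comes with each control period).
- ctrl.get_image(name): name is "side" or "top"; returns (picture, depth): 480x640x3 uint8, red, green, blue; 480x640 float32, m along the optical axis (not along the pixel's ray), 0 where there is no reading.
- ctrl.calibration(name): a dict with "fx", "fy", "cx", "cy" (pixels), "dist" ([k1, k2, p1, p2, k3] as OpenCV has them; the pictures are not rectified), "T" (4x4, takes a point from camera to world coordinates). Camera axes: x right, y up, looking along -z (the intrinsics and any distortion apply to the point x, -y, -z); pixel columns grow to the right and rows downward; lengths in m; the calibration is good to about 2 mm. A picture is of the moment at which its call begins. calibration takes no time and is no camera call.
- ctrl.finish_job(): hands the job in, once; it reports no verdict.
The state is a dict: "t": time; "q": joint angles; "dq": joint speeds; "effort": joint torques, N m; "tool_pos": TCP position; "tool_rot": TCP orientation; "contact_force": force on the tool from outside, world axes, zero at the start; "wrist_torque": the same for the moment, N m; "opening": finger opening in m.
Only numpy, scipy, OpenCV 4.12 (cv2) and the standard library are available. Lean on these libraries where they do the work, as an engineer would, in place of code of your own. Each camera call takes 0.05 s, during which the arm holds its last target.

TASK

Take the red-banded gift carton from the sloping rack and set it gently on the blue dome of the check station so that it balances there level on its own, let go; its contents are packed off-centre, so its middle is not its balance point. While it stays balanced, slide the yellow safety catch fully aside and press the record button under it right down, then let the button come up. Leave the other things on the table where they are.

Things in the scene. Friction and masses are not known exactly. Their poses are not given: they have to be found in the camera images.
- carton_center (a point): Centre of the closed white carton, red band round its middle, two yellow labels on top: 160 mm long (x), 64 wide (y), 40 high (z); about 0.4 kg. It starts on the sloping rack, its length up the slope. A filling fixed inside puts its centre of mass 15 to 19 mm from this point, in an unknown direction in its x-y plane, at half height.
- dome_top (a point): Highest point of the fixed blue rubber dome (part of a ball of 100 mm radius, showing 60 mm high on a grey drum), 145 mm above the table; z up, x and y as station. A carton let go on it rolls until its centre of mass is over the contact: it rests leaning to its heavy side by about 1 degree per 1.4 mm that its centre of mass was put beside this point.
- rack: Fixed feed rack: a bare plate 200 mm long, 112 wide on blue feet, no side walls, rising toward the rack's +x at 32 degrees (0.56 rad), with a stop lip at the low end standing 14 mm above the plate. Origin: centre of its foot on the table; z up. The carton lies flat on the plate, its low end against the lip, its x up the slope.
- station: The white check station, fixed, 210 mm (x) by 380 mm (y), its top 50 mm above the table. Origin under its centre on the table; z up. It carries the dome (centre at y = +90 mm), the record button (y = -90 mm) and the catch above it.
- catch_tab (a point): Top centre of the black upright tab (50 mm along station x, 12 mm thick along y, 26 mm high) on the yellow sliding safety catch (plate 86 by 60 mm, 6 mm thick). The tab stands on the plate; the plate lies over the button. Nothing else stands within 60 mm of the tab along y.
- catch (a joint): How far the safety catch has been slid toward station -y: near 0 = covering the button, 0.060 m = fully aside at its stop. It slides with about 1.5 N of friction and stays where left.
- record_top (a point): Centre of the top of the round red record button (32 mm across), hidden under the catch plate until that is slid aside; moves down with it.
- record (a joint): Travel of the record button: 0 = up, 0.006 m = fully down, which takes about 5 N; springs back.
Mind the look-alikes: they are no part of the job. Leave any brown look-alike of the part that bears carton_center alone.

How it is judged:
On the way, in this order (a step that is already met when the one before it is completed fails the run):
1. the carton balances level on the dome, released (angle between carton_center's own z axis and vertical below 0.07 rad and horizontal distance between carton_center and dome_top below 0.03 m and z of carton_center in the frame of dome_top between 0.015 and 0.028 m and contact force between carton and dome above 1 N and contact force between carton and the arm below 0.1 N and contact force between carton and the fingers below 0.1 N and angular speed of carton below 0.3 rad/s), for 0.5 s.
2. the catch is slid fully aside with the carton still balanced (angle between carton_center's own z axis and vertical below 0.07 rad and horizontal distance between carton_center and dome_top below 0.03 m and z of carton_center in the frame of dome_top between 0.015 and 0.028 m and contact force between carton and dome above 1 N and contact force between carton and the arm below 0.1 N and contact force between carton and the fingers below 0.1 N and value of joint catch above 0.052 m), for 0.1 s.
3. the record button is pressed down with the carton still balanced (angle between carton_center's own z axis and vertical below 0.07 rad and horizontal distance between carton_center and dome_top below 0.03 m and z of carton_center in the frame of dome_top between 0.015 and 0.028 m and contact force between carton and dome above 1 N and contact force between carton and the arm below 0.1 N and contact force between carton and the fingers below 0.1 N and value of joint record above 0.0048 m), for 0.05 s.
At the end, for the whole second after the job is handed in: The carton rests on the dome alone, released and still, within 4 degrees of level, its centre within 30 mm (seen from above) of the dome's top; the catch is aside (over 50 of 60 mm) and the button, having been pressed (4.8 of 6 mm), is up again (all of step 1 and linear speed of carton below 0.03 m/s and value of joint catch above 0.05 m and value of joint record below 0.0015 m); the robot touches nothing.
It fails at once if the carton is banged onto the dome (over 40 N) (contact force between carton and dome above 40 N).
It fails at once if the carton is dropped onto the dome (falling freely at over 0.45 m/s near it) (linear speed of carton above 0.45 m/s and contact force between carton and the fingers below 0.1 N and horizontal distance between carton_center and dome_top below 0.08 m).
It fails at once if a bystander is moved by more than 30 mm (distance of any of tape_roll, ink_stamp, label_roll, spray, stapler, giftbox_a from where it was at the start of the episode above 0.03 m).
It also fails if it takes over 64 s, if anything falls off the work surface, if the arm or the gripper's body presses on something with over 40 N, if the wrist force passes 120 N, or if a joint passes its speed limit or range.

## Working session

There is one attempt and no reset: what is moved stays moved. The work goes in short steps, Python scripts to look and compute and a shell command to move; the robot and the scene stay as the last step left them, time stands still between calls to the robot, and variables do not carry over. Pictures are saved under pics/ and viewed, and the job is handed in when it is done.

```bash
mkdir -p pics
cat > h.py <<'E'
import numpy as np, cv2
from station import ctrl
from scipy.spatial.transform import Rotation as R
def grab(n,tag):
    im,d=ctrl.get_image(n); cv2.imwrite(f'pics/{tag}.png',cv2.cvtColor(im,cv2.COLOR_RGB2BGR)); np.savez(f'pics/{tag}.npz',im=im,d=d); return im,d
def pts(n,uv,depth):
    c=ctrl.calibration(n);K=np.array([[c['fx'],0,c['cx']],[0,c['fy'],c['cy']],[0,0,1]])
    uv=np.asarray(uv,float).reshape(-1,1,2)
    p=cv2.undistortPoints(uv,K,np.array(c['dist'],float)).reshape(-1,2)
    depth=np.asarray(depth,float).reshape(-1)
    P=np.c_[p[:,0]*depth,-p[:,1]*depth,-depth]
    T=np.array(c['T']);return P@T[:3,:3].T+T[:3,3]
def plane(n,uv,z):
    T=np.array(ctrl.calibration(n)['T']);o=T[:3,3]
    k=np.asarray(uv).reshape(-1,2)
    d=pts(n,k,np.ones(len(k)))-o
    return o+d*((z-o[2])/d[:,2])[:,None]
E
python3 - <<'E'
from h import *
for n in('side','top'):
    grab(n,n+'0');c=ctrl.calibration(n);print(n,{k:np.round(v,3).tolist() for k,v in c.items()})
print(ctrl.get_obs())
E
```

```text
side {'fx': 440.628, 'fy': 440.628, 'cx': 331.178, 'cy': 238.306, 'dist': [-0.045, 0.0, 0.0, 0.0, 0.0], 'T': [[-0.889, 0.307, -0.341, 0.114], [-0.458, -0.623, 0.634, 0.562], [-0.018, 0.72, 0.694, 0.746], [0.0, 0.0, 0.0, 1.0]]}
top {'fx': 490.882, 'fy': 490.882, 'cx': 320.549, 'cy': 247.373, 'dist': [-0.088, 0.0, 0.0, 0.0, 0.0], 'T': [[-0.001, 0.998, -0.062, 0.345], [-1.0, -0.001, -0.01, -0.023], [-0.011, 0.062, 0.998, 1.038], [0.0, 0.0, 0.0, 1.0]]}
{'t': 0.1, 'q': array([-1.33997737e+00,  5.32985793e-02,  1.61413459e+00,  1.46696303e-05,
        1.47603403e+00, -1.18989250e-01]), 'dq': array([ 0.00118052, -0.00132498, -0.00366314,  0.00063533,  0.00075687,
       -0.00173921]), 'effort': array([ 5.00975002e-04, -3.94895875e+01, -3.71365499e+01, -6.85678901e-05,
        3.89717243e-03,  3.40567203e-05]), 'tool_pos': array([ 0.21408271, -0.58660792,  0.23819437]), 'tool_rot': array([-3.09181861e+00, -5.46352182e-01,  1.41571057e-04]), 'contact_force': array([-0.70776269,  0.12118684, -0.22589404]), 'wrist_torque': array([ 0.02300154, -0.01949984,  0.01765686]), 'opening': 0.08550291337043536}
```

View pics/top0.png

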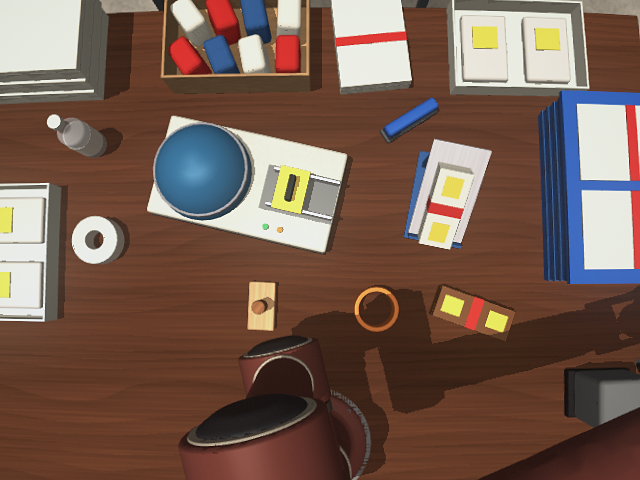

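View pics/side0.png

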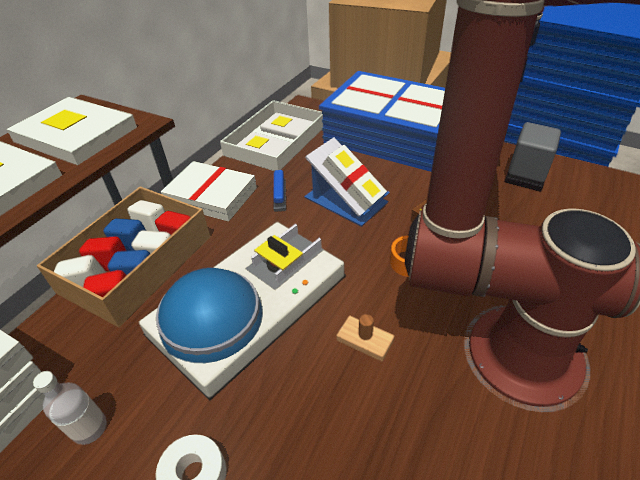

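Candidates for the carton: the white one with a red band and two yellow labels on the blue-footed rack, at top (446,207), and the brown one with the same markings flat on the table at (474,311). A larger white box with a red band, at (370,45), has no labels. The white one on the rack fits the description. I'll confirm with a crop and measure it.

Run:
```python
from h import *
z=np.load('pics/top0.npz');im,d=z['im'],z['d'];zs=np.load('pics/side0.npz');ims,ds=zs['im'],zs['d']
a=cv2.resize(im[120:340,390:530],None,fx=2.5,fy=2.5);b=cv2.resize(ims[120:240,290:410],None,fx=3,fy=3)
H=max(a.shape[0],b.shape[0]);o=np.zeros((H,a.shape[1]+b.shape[1],3),np.uint8);o[:a.shape[0],:a.shape[1]]=a;o[:b.shape[0],a.shape[1]:]=b
cv2.imwrite('pics/crop1.png',o[:600,:,::-1])
def yel(im): 
    h=cv2.cvtColor(im,cv2.COLOR_RGB2HSV);return cv2.inRange(h,(22,120,90),(35,255,255))
def red(im):
    h=cv2.cvtColor(im,cv2.COLOR_RGB2HSV);return cv2.inRange(h,(0,170,100),(6,255,255))|cv2.inRange(h,(172,170,100),(180,255,255))
for n,i,dd in(('top',im,d),('side',ims,ds)):
  for nm,m in(('y',yel(i)),('r',red(i))):
    k,l,s,c=cv2.connectedComponentsWithStats(m)
    for j in range(1,k):
        if s[j,4]>40:
            v,u=np.where((l==j)&(dd>0));P=pts(n,np.c_[u,v],dd[v,u]);print(n,nm,s[j,4],c[j].round(),P.mean(0).round(4))
```

```text
top y 523 [484.  37.] [ 0.8642 -0.3686  0.0294]
top y 511 [547.  39.] [ 0.864  -0.5085  0.0294]
top y 1134 [291. 189.] [0.5176 0.0453 0.0881]
top y 349 [452. 187.] [ 0.5134 -0.2606  0.1327]
top y 301 [  6. 219.] [0.469  0.669  0.0303]
top y 311 [438. 232.] [ 0.4339 -0.2443  0.0825]
top y 250 [  4. 284.] [0.3295 0.6663 0.0301]
top y 355 [452. 305.] [ 0.2887 -0.2796  0.041 ]
top y 335 [496. 321.] [ 0.256  -0.3703  0.041 ]
top r 818 [221.  16.] [0.8883 0.1932 0.075 ]
top r 567 [371.  38.] [ 0.8497 -0.1194  0.0459]
top r 855 [287.  54.] [0.8019 0.0556 0.076 ]
top r 795 [184.  56.] [0.8009 0.2676 0.0764]
top r 676 [632. 142.] [ 0.6052 -0.6189  0.1353]
top r 525 [636. 226.] [ 0.441  -0.617   0.1351]
top r 327 [445. 210.] [ 0.4735 -0.2514  0.1073]
top r 361 [474. 313.] [ 0.2727 -0.325   0.0402]
side y 486 [ 63. 119.] [ 1.5739 -0.2181  0.0217]
side y 131 [281. 121.] [ 0.8632 -0.5084  0.0319]
side y 161 [257. 142.] [ 0.8634 -0.3695  0.0316]
side y 167 [344. 159.] [ 0.5137 -0.2612  0.1353]
side y 161 [371. 188.] [ 0.4337 -0.245   0.0842]
side y 685 [279. 254.] [0.5137 0.0508 0.0888]
side r 119 [370.  92.] [ 0.6022 -0.6212  0.1366]
side r 126 [420. 102.] [ 0.4416 -0.6208  0.1369]
side r 232 [354. 176.] [ 0.4796 -0.2459  0.1034]
side r 224 [208. 183.] [ 0.8491 -0.1203  0.0479]
side r 507 [171. 221.] [0.8046 0.0626 0.075 ]
side r 1459 [102. 263.] [0.8471 0.2306 0.0741]
```

View pics/crop1.png

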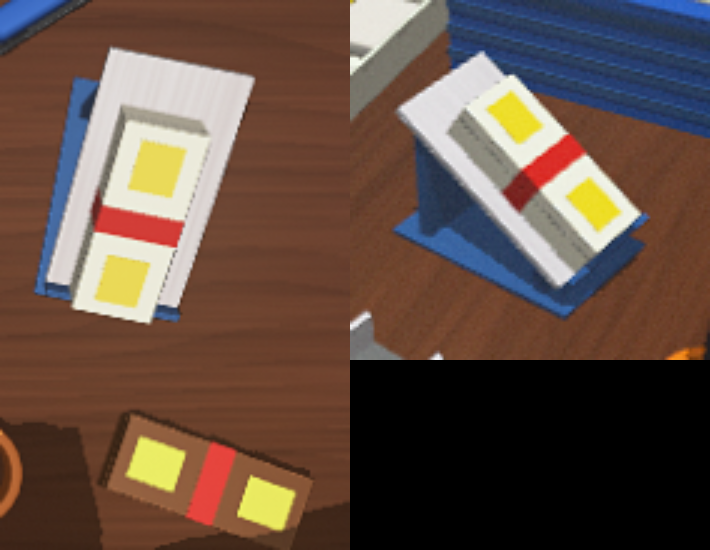

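The crop confirms it: white carton on the rack, and the brown one on the table stays put. Next, the dome, catch tab and carton frame.

```bash
cat > meas.py <<'E'
from h import *
from scipy.optimize import least_squares
z=np.load('pics/top0.npz');im,d=z['im'],z['d'];zs=np.load('pics/side0.npz');ims,ds=zs['im'],zs['d']
for n,i,dd,c in(('top',im,d,(203,168)),('side',ims,ds,(209,310))):
    h=cv2.cvtColor(i,cv2.COLOR_RGB2HSV);m=cv2.inRange(h,(95,80,40),(115,255,255))
    k,l,s,cc=cv2.connectedComponentsWithStats(m);j=l[c[1],c[0]]
    v,u=np.where((cv2.erode((l==j).astype(np.uint8),np.ones((5,5)))>0)&(dd>0));P=pts(n,np.c_[u,v],dd[v,u])
    f=least_squares(lambda p:np.linalg.norm(P-p[:3],axis=1)-p[3],[.55,.2,.045,.1],loss='soft_l1',f_scale=.002)
    g=least_squares(lambda p:np.linalg.norm(P-p[:3],axis=1)-.1,[.55,.2,.045],loss='soft_l1',f_scale=.002)
    print(n,'dome',len(P),f.x.round(4),g.x.round(4),'maxz',P[:,2].max().round(4))
    # black tab
    m=cv2.inRange(h,(0,0,0),(180,255,45));
    x0,y0=(291,187) if n=='top' else (278,248)
    k,l,s,cc=cv2.connectedComponentsWithStats(m)
    for j in range(1,k):
        if np.hypot(*(cc[j]-(x0,y0)))<30 and s[j,4]>20:
            v,u=np.where((l==j)&(dd>0));P=pts(n,np.c_[u,v],dd[v,u]);P1=P[P[:,2]>np.percentile(P[:,2],90)-.004];print('tab',s[j],cc[j].round(1),P[:,2].min(),P[:,2].max(),P1.mean(0).round(4),len(P1))
            if n=='top': print(cv2.minAreaRect(P1[:,:2].astype(np.float32)*1000))
    # station white top
    v,u=np.where(dd>0);P=pts(n,np.c_[u,v],dd[v,u]);w=(np.abs(P[:,2]-.05)<.006)&(P[:,0]>.35)&(P[:,0]<.7)&(P[:,1]>-.12)&(P[:,1]<.36)
    mm=np.zeros(dd.shape,np.uint8);mm[v[w],u[w]]=1;k,l,s,cc=cv2.connectedComponentsWithStats(mm);j=1+s[1:,4].argmax();v,u=np.where(l==j);Q=pts(n,np.c_[u,v],dd[v,u]);print('station',Q[:,2].mean(),cv2.minAreaRect(Q[:,:2].astype(np.float32)*1000))
# carton top plane
h=cv2.cvtColor(im,cv2.COLOR_RGB2HSV)
for n,dd,A in(('top',d,np.array([[430,180],[480,190],[465,240],[425,230]])),):
    v,u=np.mgrid[165:250,415:485].reshape(2,-1);P=pts(n,np.c_[u,v],dd[v,u])
    lo=np.array([.4338,-.2446,.0833]);hi=np.array([.5135,-.261,.134]);mid=(lo+hi)/2;ax=(hi-lo)/np.linalg.norm(hi-lo);yy=np.cross([0,0,1],ax);yy/=np.linalg.norm(yy);nn=np.cross(ax,yy)
    L=(P-mid)@np.c_[ax,yy,nn];print('ax',ax,yy,nn,'elev',np.degrees(np.arcsin(ax[2])),'yaw',np.degrees(np.arctan2(ax[1],ax[0])))
    t=L[np.abs(L[:,2])<.006];print('carton extents',np.percentile(t,[.5,2,50,98,99.5],axis=0).round(4))
    pl=L[(np.abs(L[:,2]+.04)<.006)];print('plate',np.percentile(pl,[1,50,99],axis=0).round(4))
    print('mid',mid,'centre',mid-.02*nn)
E
python3 meas.py
```

```text
top dome 5516 [0.5618 0.2272 0.047  0.0985] [0.5619 0.2274 0.0451] maxz 0.1485
station 0.05087358353141876 ((540.9721069335938, 139.2293701171875), (379.01739501953125, 210.98709106445312), 76.73319244384766)
side dome 5305 [0.5622 0.2261 0.0475 0.0988] [0.5625 0.2258 0.0462] maxz 0.148
tab [268 237  19  19 121] [276.8 246.8] 0.09264567441551874 0.1173235846789683 [0.521  0.0462 0.1142] 36
station 0.05153428180467974 ((540.5989379882812, 139.66696166992188), (379.82867431640625, 212.55703735351562), 76.55631256103516)
ax [ 0.83131225 -0.17106049  0.52882724] [ 0.20154889  0.97947846 -0.        ] [-0.51797489  0.10658454  0.84872949] elev 31.926250432573482 yaw -11.627548629759218
carton extents [[-0.0799 -0.0313 -0.0053]
 [-0.077  -0.0302 -0.0045]
 [ 0.0056  0.001  -0.0011]
 [ 0.0775  0.0318  0.0021]
 [ 0.079   0.0331  0.0029]]
plate [[-0.0803 -0.0596 -0.0453]
 [ 0.0112 -0.0363 -0.0413]
 [ 0.0861  0.0521 -0.0356]]
mid [ 0.47365 -0.2528   0.10865] centre [ 0.4840095  -0.25493169  0.09167541]
```

```bash
cat > plan.py <<'E'
from h import *
def plan(pos,Rt,n,hand=1,cur=None):
    o=ctrl.get_obs();
    p,Rc=(o['tool_pos'],R.from_rotvec(o['tool_rot'])) if cur is None else cur
    w=(Rc.inv()*Rt).as_rotvec();dp=(np.array(pos)-p)/n
    print('dist mm',np.linalg.norm(dp)*1e3,'rot/row',np.degrees(np.linalg.norm(w))/n,'rotvec',np.degrees(w).round(2))
    for i in range(n):
        Ri=Rc*R.from_rotvec(w*i/n);t=Ri.inv().apply(dp)*100
        print(t.round(2).tolist(),np.degrees(w/n).round(2).tolist())
lo=np.array([.4338,-.2446,.0833]);hi=np.array([.5135,-.261,.134]);mid=(lo+hi)/2;ax=(hi-lo)/np.linalg.norm(hi-lo);yy=np.cross([0,0,1],ax);yy/=np.linalg.norm(yy);nn=np.cross(ax,yy)
Rg=R.from_matrix(np.c_[ax,-yy,-nn])
G=mid-.030*nn
E
python3 - <<'E'
from plan import *
print(R.from_rotvec(ctrl.get_obs()['tool_rot']).as_matrix().round(3))
plan(G+.12*nn,Rg,8)
E
```

```text
[[ 0.939  0.343 -0.   ]
 [ 0.343 -0.939  0.002]
 [ 0.    -0.002 -1.   ]]
dist mm 50.943793386089375 rot/row 5.586118926519176 rotvec [-8.93 31.12 30.81]
[3.97, -3.12, 0.67] [-1.12, 3.89, 3.85]
[3.7, -3.39, 0.87] [-1.12, 3.89, 3.85]
[3.4, -3.65, 1.04] [-1.12, 3.89, 3.85]
[3.07, -3.89, 1.19] [-1.12, 3.89, 3.85]
[2.72, -4.11, 1.31] [-1.12, 3.89, 3.85]
[2.34, -4.3, 1.4] [-1.12, 3.89, 3.85]
[1.95, -4.48, 1.46] [-1.12, 3.89, 3.85]
[1.54, -4.62, 1.49] [-1.12, 3.89, 3.85]
```

```bash
python3 -m creep '[{"hand":1,"translation":[4.0,-3.1,0.7],"delta_rot":[-1.1,3.9,3.9]},{"hand":1,"translation":[3.7,-3.4,0.9],"delta_rot":[-1.1,3.9,3.9]},{"hand":1,"translation":[3.4,-3.6,1.0],"delta_rot":[-1.1,3.9,3.9]},{"hand":1,"translation":[3.1,-3.9,1.2],"delta_rot":[-1.1,3.9,3.9]},{"hand":1,"translation":[2.7,-4.1,1.3],"delta_rot":[-1.1,3.9,3.9]},{"hand":1,"translation":[2.3,-4.3,1.4],"delta_rot":[-1.1,3.9,3.9]},{"hand":1,"translation":[2.0,-4.5,1.5],"delta_rot":[-1.1,3.9,3.9]},{"hand":1,"translation":[1.5,-4.6,1.5],"delta_rot":[-1.1,3.9,3.9]}]' 60; python3 -m creep '[{"hand":1,"translation":[0,0,0],"delta_rot":[0,0,0]},{"hand":1,"translation":[0,0,0],"delta_rot":[0,0,0]}]'
python3 - <<'E'
from plan import *
plan(G+.05*nn,Rg,2); print(ctrl.get_obs()['q'])
grab('top','top1')
E
```

```text
t: 1.1
tool_pos: [0.4289, -0.2435, 0.1847]
tool_rot: [2.951, -0.315, 0.85]
contact_force: [-0.2, -0.0, 0.3]
opening: 0.0851
t: 1.35
tool_pos: [0.4286, -0.245, 0.1854]
tool_rot: [2.952, -0.309, 0.846]
contact_force: [0.4, -0.7, -0.4]
opening: 0.0851
dist mm 34.70181781655022 rot/row 0.15896791435847815 rotvec [ 0.07 -0.07 -0.3 ]
[-0.09, -0.07, 3.47] [0.04, -0.03, -0.15]
[-0.09, -0.07, 3.47] [0.04, -0.03, -0.15]
[-0.85099787 -0.59883505  2.30054781  0.38555234  1.01189902  0.79349393]
```

```bash
python3 -m creep '[{"hand":1,"translation":[-0.1,-0.1,3.5],"delta_rot":[0,0,-0.3]},{"hand":1,"translation":[-0.1,-0.1,2.0],"delta_rot":[0,0,0]},{"hand":1,"translation":[0,0,0],"delta_rot":[0,0,0]}]'
python3 - <<'E'
from plan import *
plan(G,Rg,4)
grab('side','side2');grab('top','top2')
a=cv2.imread('pics/side2.png')[60:260,250:450];b=cv2.imread('pics/top2.png')[110:310,370:570]
cv2.imwrite('pics/c2.png',cv2.resize(np.hstack([a,b]),None,fx=2,fy=2))
E
```

```text
t: 1.78
tool_pos: [0.4552, -0.2491, 0.1361]
tool_rot: [2.954, -0.306, 0.842]
contact_force: [-0.6, -0.2, 0.4]
opening: 0.0853
dist mm 15.8111807407703 rot/row 0.05312055603480062 rotvec [ 0.    0.11 -0.18]
[0.04, -0.0, 1.58] [0.0, 0.03, -0.05]
[0.04, -0.0, 1.58] [0.0, 0.03, -0.05]
[0.04, -0.0, 1.58] [0.0, 0.03, -0.05]
[0.04, -0.0, 1.58] [0.0, 0.03, -0.05]
```

View pics/c2.png

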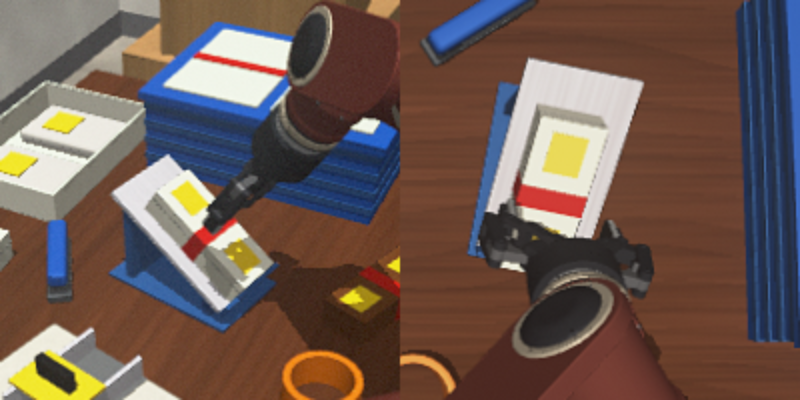

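The open fingers straddle the carton about its red band (side crop ~(215,225), top crop ~(565,225)). I'll go down and grip.

```bash
python3 -m creep '[{"hand":1,"translation":[0.1,0,2.0],"delta_rot":[0,0,-0.2]},{"hand":1,"translation":[0.1,0,2.0],"delta_rot":[0,0,0]},{"hand":1,"translation":[0,0,1.5],"delta_rot":[0,0,0]},{"hand":1,"translation":[0,0,0.8],"delta_rot":[0,0,0]},{"hand":1,"translation":[0,0,0],"delta_rot":[0,0,0]}]'
python3 - <<'E'
from plan import *
plan(G,Rg,1);o=ctrl.get_obs();print(o['contact_force'],o['wrist_torque'])
E
python3 -m creep '[{"hand":0.6,"translation":[0,0,0],"delta_rot":[0,0,0]},{"hand":0.5,"translation":[0,0,0],"delta_rot":[0,0,0]},{"hand":0.5,"translation":[0,0,0],"delta_rot":[0,0,0]},{"hand":0.5,"translation":[0,0,0],"delta_rot":[0,0,0]}]' 60
```

```text
t: 2.5
tool_pos: [0.4903, -0.256, 0.0857]
tool_rot: [2.95, -0.298, 0.846]
contact_force: [0.5, -0.4, 0.2]
opening: 0.0852
dist mm 2.7954194365122227 rot/row 0.18242482502212065 rotvec [ 0.08 -0.1   0.13]
[-0.23, 0.02, 0.16] [0.08, -0.1, 0.13]
[ 0.47216545 -0.40893166  0.23952882] [ 0.11800959  0.25134108 -0.00815096]
t: 3.0
tool_pos: [0.4904, -0.2561, 0.0866]
tool_rot: [2.949, -0.296, 0.847]
contact_force: [-5.6, 1.3, 4.0]
opening: 0.0633
```

```bash
python3 -m creep '[{"hand":0.4,"translation":[0,0,-0.5],"delta_rot":[0,0,0]},{"hand":0.4,"translation":[0,0,-1.5],"delta_rot":[0,0,0]},{"hand":0.4,"translation":[0,0,-3],"delta_rot":[0,0,0]},{"hand":0.4,"translation":[0,0,-4],"delta_rot":[0,0,0]},{"hand":0.4,"translation":[0,0,-4],"delta_rot":[0,0,0]},{"hand":0.4,"translation":[0,0,0],"delta_rot":[0,0,0]}]'
python3 - <<'E'
from plan import *
Rd=R.from_matrix(np.c_[np.r_[ax[:2],0]/np.linalg.norm(ax[:2]),-yy,[0,0,-1]])
plan([.48,-.2,.30],Rd,5)
grab('side','side3')
cv2.imwrite('pics/c3.png',cv2.resize(cv2.imread('pics/side3.png')[60:260,250:450],None,fx=2,fy=2))
E
```

```text
t: 3.75
tool_pos: [0.4226, -0.2423, 0.1985]
tool_rot: [2.945, -0.297, 0.85]
contact_force: [0.4, 0.2, -4.5]
opening: 0.0631
dist mm 24.81353041017466 rot/row 6.448409996926396 rotvec [  0.33 -32.24   0.13]
[1.89, -1.05, -1.21] [0.07, -6.45, 0.03]
[1.75, -1.05, -1.42] [0.07, -6.45, 0.03]
[1.57, -1.05, -1.6] [0.07, -6.45, 0.03]
[1.38, -1.06, -1.77] [0.07, -6.45, 0.03]
[1.18, -1.06, -1.91] [0.07, -6.45, 0.03]
```

View pics/c3.png

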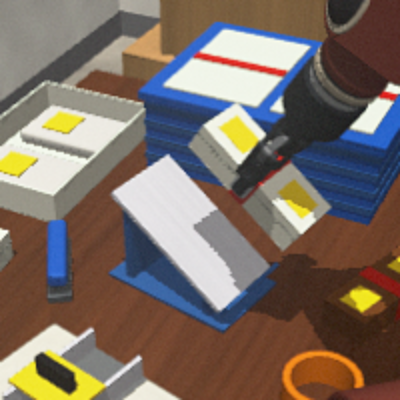

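The carton is lifted off the rack (crop ~(260,180)) and still parallel to the plate, with 4.5 N of weight on the tool. I'll level it and weigh it.

```bash
python3 -m creep '[{"hand":0.4,"translation":[1.9,-1.0,-1.2],"delta_rot":[0.1,-6.4,0]},{"hand":0.4,"translation":[1.7,-1.0,-1.4],"delta_rot":[0.1,-6.5,0]},{"hand":0.4,"translation":[1.6,-1.0,-1.6],"delta_rot":[0.1,-6.4,0]},{"hand":0.4,"translation":[1.4,-1.0,-1.8],"delta_rot":[0,-6.5,0]},{"hand":0.4,"translation":[1.2,-1.0,-1.9],"delta_rot":[0,-6.4,0]},{"hand":0.4,"translation":[0,0,0],"delta_rot":[0,0,0]},{"hand":0.4,"translation":[0,0,0],"delta_rot":[0,0,0]}]'
cat > ft.py <<'E'
from h import *
import sys
# camera calls let time run 0.05 s each, arm holding
F=[];M=[]
for i in range(int(sys.argv[1])):
    ctrl.get_image('top');o=ctrl.get_obs();F.append(o['contact_force']);M.append(o['wrist_torque'])
F=np.array(F);M=np.array(M);n=len(F)**.5
print('t',o['t'],'F',F.mean(0).round(3),F.std(0).round(2),'M',M.mean(0).round(4),'sd',M.std(0).round(4));print(M.round(3).tolist())
print('pos',o['tool_pos'],'rot',R.from_rotvec(o['tool_rot']).as_matrix().round(4).tolist(),'q',o['q'].round(3))
E
python3 ft.py 12
```

```text
t: 4.68
tool_pos: [0.4796, -0.2018, 0.2939]
tool_rot: [-3.121, 0.312, 0.01]
contact_force: [-0.8, 0.2, -4.9]
opening: 0.063
t 5.275 F [ 0.159  0.101 -4.424] [0.4  0.45 0.48] M [ 0.0164 -0.0849 -0.0049] sd [0.0386 0.0488 0.0384]
[[0.011, -0.043, -0.011], [0.025, -0.078, -0.02], [0.002, -0.145, -0.012], [0.003, 0.004, -0.017], [-0.093, -0.053, 0.054], [0.055, -0.097, -0.002], [0.058, -0.147, -0.0], [0.052, -0.079, -0.038], [0.039, -0.092, -0.065], [0.01, -0.026, 0.085], [0.004, -0.099, -0.036], [0.031, -0.166, 0.004]]
pos [ 0.4801822  -0.20231789  0.29705881] rot [[0.9801, -0.1983, -0.0024], [-0.1983, -0.9801, 0.0032], [-0.003, -0.0026, -1.0]] q [-5.420e-01 -2.240e-01  1.778e+00  1.000e-03  1.592e+00  1.228e+00]
```

```bash
python3 ft.py 50 | grep -v '^\[\['
```

```text
t 7.775 F [-0.029  0.092 -4.214] [0.53 0.52 0.5 ] M [ 0.0058 -0.0986 -0.0027] sd [0.0222 0.0293 0.0283]
pos [ 0.48024124 -0.2022496   0.29690061] rot [[0.9802, -0.1981, -0.0028], [-0.1981, -0.9802, 0.0033], [-0.0034, -0.0027, -1.0]] q [-5.420e-01 -2.240e-01  1.778e+00  1.000e-03  1.592e+00  1.228e+00]
```

Run:
```python
from h import *
grab('top','top4');grab('side','side4')
a=cv2.imread('pics/side4.png')[0:300,200:500];b=cv2.imread('pics/top4.png')[60:360,300:600]
cv2.imwrite('pics/c4.png',cv2.resize(np.hstack([a,b]),None,fx=1.3,fy=1.3))
```

```text
(no output)
```

View pics/c4.png

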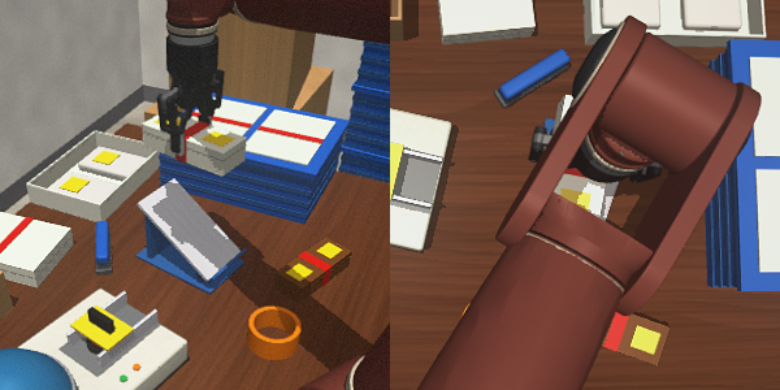

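The carton is level by eye (side crop ~(200,140)). I'll check its tilt and offset in the hand from depth.

```bash
cat > tilt.py <<'E'
from h import *
import sys
def tilt(n,tag,c,yaw,half=.1,zr=(-.02,.03)):
    # c: expected top-face centre ; returns plane fit & extents
    z=np.load(f'pics/{tag}.npz');im,dd=z['im'],z['d'];v,u=np.where(dd>0);P=pts(n,np.c_[u,v],dd[v,u])
    hsv=cv2.cvtColor(im,cv2.COLOR_RGB2HSV)[v,u]
    e=np.array([np.cos(yaw),np.sin(yaw),0]);f=np.array([-e[1],e[0],0])
    L=np.c_[(P-c)@e,(P-c)@f,P[:,2]-c[2]]
    w=(abs(L[:,0])<half)&(abs(L[:,1])<.045)&(L[:,2]>zr[0])&(L[:,2]<zr[1])&(hsv[:,2]>60)
    L=L[w];H=hsv[w];rs=np.random.default_rng(0);best=None;bn=0
    for _ in range(400):
        s=L[rs.choice(len(L),3,False)];nn=np.cross(s[1]-s[0],s[2]-s[0]);q=np.linalg.norm(nn)
        if q<1e-6 or abs(nn[2]/q)<.94: continue
        i=abs((L-s[0])@nn/q)<.003
        if i.sum()>bn:bn=i.sum();best=i
    Q=L[best];A=np.c_[Q[:,:2],np.ones(len(Q))];k=np.linalg.lstsq(A,Q[:,2],rcond=None)[0]
    print(n,'inl',bn,'slope deg x,y',np.degrees(k[:2]).round(2),'z at c',(k[2]+c[2]).round(4),'ext x',np.percentile(Q[:,0],[1,99]).round(4),'y',np.percentile(Q[:,1],[1,99]).round(4))
    for nm,lo,hi in(('yel',(22,110,80),(35,255,255)),('red',(0,150,80),(7,255,255)),('red2',(172,150,80),(180,255,255))):
        m=best&np.all((H>=lo)&(H<=hi),axis=1)
        if m.sum()>10: 
            for s in(-1,1):
                mm=m&(L[:,0]*s>0)
                if mm.sum()>10:print(nm,s,mm.sum(),L[mm].mean(0).round(4),'x',L[mm,0].min().round(4),L[mm,0].max().round(4),'y',np.percentile(L[mm,1],[2,98]).round(4))
E
python3 - <<'E'
from tilt import *
tilt('side','side4',np.array([.480,-.2022,.2969+.028]),np.radians(-11.5))
tilt('top','top4',np.array([.480,-.2022,.2969+.028]),np.radians(-11.5))
E
```

```text
side inl 869 slope deg x,y [ 0.13 -0.33] z at c 0.3252 ext x [-0.083   0.0731] y [-0.0328  0.0333]
yel -1 148 [-0.0519  0.0007  0.0008] x -0.0713 -0.0313 y [-0.0155  0.0157]
yel 1 21 [ 0.0466 -0.0004  0.0003] x 0.0253 0.065 y [-0.0158  0.0149]
red -1 82 [-0.0077 -0.0015  0.0009] x -0.014 -0.0001 y [-0.032   0.0288]
red 1 34 [ 0.0034 -0.0113  0.0005] x 0.0 0.01 y [-0.0342  0.0116]
top inl 930 slope deg x,y [-0.01  0.89] z at c 0.3233 ext x [-0.0526  0.0738] y [-0.0315  0.0319]
yel -1 200 [-0.0387 -0.0022 -0.0013] x -0.0502 -0.0315 y [-0.016   0.0151]
red -1 58 [-0.0108  0.0067 -0.0011] x -0.0142 -0.0066 y [-0.0045  0.0158]
```

Run:
```python
from plan import *
y=np.radians(-13.3);Rd=R.from_matrix([[np.cos(y),np.sin(y),0],[np.sin(y),-np.cos(y),0],[0,0,-1]])
plan([.5843,.2278,.24],Rd,8)
```

```text
dist mm 55.76103963980021 rot/row 0.23662934333405547 rotvec [-0.16  0.2   1.88]
[0.21, -5.52, 0.73] [-0.02, 0.02, 0.23]
[0.19, -5.53, 0.72] [-0.02, 0.02, 0.23]
[0.17, -5.53, 0.72] [-0.02, 0.02, 0.23]
[0.14, -5.53, 0.72] [-0.02, 0.02, 0.23]
[0.12, -5.53, 0.72] [-0.02, 0.02, 0.23]
[0.1, -5.53, 0.72] [-0.02, 0.02, 0.23]
[0.08, -5.53, 0.72] [-0.02, 0.02, 0.23]
[0.05, -5.53, 0.71] [-0.02, 0.02, 0.23]
```

Keep height first, then descend.

```bash
python3 -m creep '[{"hand":0.4,"translation":[0.1,-2.5,0],"delta_rot":[0,0,0.2]},{"hand":0.4,"translation":[0.2,-5.5,0],"delta_rot":[0,0,0.3]},{"hand":0.4,"translation":[0.2,-5.5,0],"delta_rot":[0,0,0.3]},{"hand":0.4,"translation":[0.2,-5.5,0],"delta_rot":[0,0,0.3]},{"hand":0.4,"translation":[0.1,-5.5,0],"delta_rot":[0,0,0.2]},{"hand":0.4,"translation":[0.1,-5.5,1],"delta_rot":[0,0,0.2]},{"hand":0.4,"translation":[0.1,-5.5,1.5],"delta_rot":[-0.1,0.2,0.2]},{"hand":0.4,"translation":[0,-5.5,1.5],"delta_rot":[-0.1,0,0.2]}]'
python3 -m creep '[{"hand":0.4,"translation":[0,-3.0,1],"delta_rot":[0,0,0]},{"hand":0.4,"translation":[0,0,0],"delta_rot":[0,0,0]},{"hand":0.4,"translation":[0,0,0],"delta_rot":[0,0,0]},{"hand":0.4,"translation":[0,0,0],"delta_rot":[0,0,0]}]'; python3 ft.py 40 | grep -v '^\[\['
```

```text
t: 8.88
tool_pos: [0.5782, 0.198, 0.2577]
tool_rot: [3.119, -0.364, 0.001]
contact_force: [1.0, -1.4, -3.3]
opening: 0.0631
t: 9.38
tool_pos: [0.5851, 0.2244, 0.2486]
tool_rot: [3.119, -0.367, 0.002]
contact_force: [-0.9, -0.3, -4.7]
opening: 0.063
t 11.375 F [-0.005 -0.115 -4.357] [0.47 0.38 0.53] M [ 0.0077 -0.081  -0.003 ] sd [0.0328 0.0307 0.0256]
pos [0.58473602 0.22539199 0.24785465] rot [[0.9731, -0.2305, -0.0002], [-0.2305, -0.9731, -0.0008], [-0.0, 0.0009, -1.0]] q [ 2.500e-01  5.200e-02  1.599e+00 -1.000e-03  1.491e+00  2.053e+00]
```

```bash
python3 -m creep '[{"hand":0.4,"translation":[-0.3,-0.2,2.5],"delta_rot":[0,0,0]},{"hand":0.4,"translation":[0,0,3],"delta_rot":[0,0,0]},{"hand":0.4,"translation":[0,0,1.5],"delta_rot":[0,0,0]},{"hand":0.4,"translation":[0,0,0.5],"delta_rot":[0,0,0]},{"hand":0.4,"translation":[0,0,0.2],"delta_rot":[0,0,0]},{"hand":0.4,"translation":[0,0,0],"delta_rot":[0,0,0]},{"hand":0.4,"translation":[0,0,0],"delta_rot":[0,0,0]}]'
python3 - <<'E'
from tilt import *
grab('side','side5');o=ctrl.get_obs();print(o['tool_pos'])
cv2.imwrite('pics/c5.png',cv2.resize(cv2.imread('pics/side5.png')[140:440,90:390],None,fx=2,fy=2))
tilt('side','side5',o['tool_pos']+[0,0,.028],np.radians(-13.3))
E
```

```text
t: 12.25
tool_pos: [0.5828, 0.2281, 0.172]
tool_rot: [3.12, -0.364, 0.002]
contact_force: [0.5, 0.7, -3.9]
opening: 0.0631
[0.58275766 0.22810145 0.17185211]
side inl 1882 slope deg x,y [ 0.82 -0.23] z at c 0.1997 ext x [-0.0836  0.0576] y [-0.0321  0.0319]
yel -1 354 [-0.0514 -0.0009 -0.0004] x -0.0714 -0.0313 y [-0.0171  0.015 ]
yel 1 17 [ 0.0278 -0.0082  0.0007] x 0.0239 0.0424 y [-0.0165  0.0047]
red -1 202 [-0.0068 -0.0012  0.0001] x -0.0142 -0.0002 y [-0.0319  0.0285]
red 1 106 [ 0.004  -0.0024 -0.0002] x 0.0001 0.0098 y [-0.0313  0.0247]
```

View pics/c5.png

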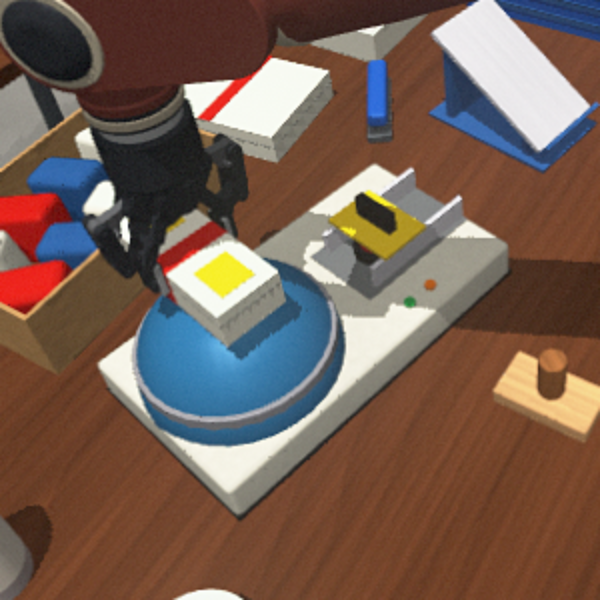

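The carton hangs level just above the dome (crop (225,265)). I'll lower it slowly.

```bash
python3 -m creep '[{"hand":0.4,"translation":[0,0,0.5],"delta_rot":[0,0,0]},{"hand":0.4,"translation":[0,0,0.4],"delta_rot":[0,0,0]},{"hand":0.4,"translation":[0,0,0.2],"delta_rot":[0,0,0]},{"hand":0.4,"translation":[0,0,0],"delta_rot":[0,0,0]}]';python3 -m creep '[{"hand":0.4,"translation":[0,0,0.1],"delta_rot":[0,0,0]},{"hand":0.4,"translation":[0,0,0],"delta_rot":[0,0,0]}]';python3 -m creep '[{"hand":0.4,"translation":[0,0,0.1],"delta_rot":[0,0,0]},{"hand":0.4,"translation":[0,0,0],"delta_rot":[0,0,0]}]'
```

```text
t: 12.8
tool_pos: [0.5822, 0.2279, 0.1597]
tool_rot: [3.119, -0.364, -0.0]
contact_force: [-0.4, -0.2, -4.3]
opening: 0.0629
t: 13.05
tool_pos: [0.5824, 0.228, 0.1594]
tool_rot: [3.12, -0.364, 0.0]
contact_force: [-2.1, -0.2, -1.9]
opening: 0.0629
t: 13.3
tool_pos: [0.5825, 0.228, 0.1592]
tool_rot: [3.12, -0.364, 0.001]
contact_force: [-3.8, -1.9, 5.3]
opening: 0.0626
```

```bash
python3 -m creep '[{"hand":0.4,"translation":[0,0,-0.08],"delta_rot":[0,0,0]},{"hand":0.4,"translation":[0,0,0],"delta_rot":[0,0,0]}]'; python3 ft.py 10 | grep -v '^\[\['
python3 -m creep '[{"hand":0.76,"translation":[0,0,0],"delta_rot":[0,0,0]},{"hand":0.8,"translation":[0,0,0],"delta_rot":[0,0,0]},{"hand":0.85,"translation":[0,0,0],"delta_rot":[0,0,0]},{"hand":1,"translation":[0,0,0],"delta_rot":[0,0,0]},{"hand":1,"translation":[0,0,0],"delta_rot":[0,0,0]}]'
python3 - <<'E'
from tilt import *
grab('side','side6');o=ctrl.get_obs();print(o['tool_pos'],o['contact_force'],o['opening'])
cv2.imwrite('pics/c6.png',cv2.resize(cv2.imread('pics/side6.png')[140:440,90:390],None,fx=2,fy=2))
tilt('side','side6',o['tool_pos']+[0,0,.028],np.radians(-13.3))
E
```

```text
t: 13.55
tool_pos: [0.5825, 0.228, 0.1593]
tool_rot: [3.12, -0.364, 0.001]
contact_force: [-2.7, -1.5, 5.7]
opening: 0.063
t 14.05 F [-2.952 -1.334  5.594] [0.59 0.43 0.53] M [-0.2555  0.6567  0.0448] sd [0.0265 0.0278 0.0189]
pos [0.58250799 0.2279727  0.15924333] rot [[0.9731, -0.2305, 0.0004], [-0.2305, -0.9731, -0.0008], [0.0006, 0.0006, -1.0]] q [ 2.550e-01  1.140e-01  1.684e+00 -1.000e-03  1.343e+00  2.058e+00]
t: 14.68
tool_pos: [0.5823, 0.228, 0.1586]
tool_rot: [3.12, -0.364, -0.0]
contact_force: [1.3, 0.6, -0.3]
opening: 0.0853
[0.5822986  0.22796199 0.15863418] [ 0.11385818 -0.47024142 -0.68664022] 0.0853878080095968
side inl 1851 slope deg x,y [-0.45 -1.12] z at c 0.1865 ext x [-0.0824  0.0454] y [-0.0311  0.0321]
yel -1 343 [-0.0504 -0.0003  0.0008] x -0.0704 -0.0304 y [-0.0162  0.0153]
yel 1 23 [ 0.0346  0.0009 -0.0001] x 0.0246 0.052 y [-0.0156  0.0137]
red -1 184 [-0.0061  0.001   0.0003] x -0.0129 -0.0 y [-0.0307  0.0317]
red 1 134 [ 0.0043  0.0011 -0.0001] x 0.0 0.0109 y [-0.0309  0.0318]
```

View pics/c6.png

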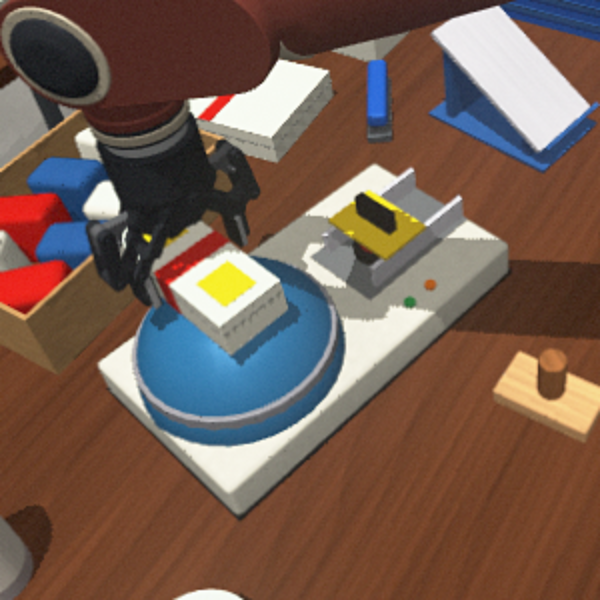

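```bash
python3 -m creep '[{"hand":1,"translation":[0,0,0],"delta_rot":[0,0,0]},{"hand":1,"translation":[0,0,0],"delta_rot":[0,0,0]},{"hand":1,"translation":[0,0,0],"delta_rot":[0,0,0]},{"hand":1,"translation":[0,0,0],"delta_rot":[0,0,0]}]'
python3 - <<'E'
from tilt import *
for k in range(4):
  grab('side','side7_%d'%k);tilt('side','side7_%d'%k,np.array([.5823,.228,.1866]),np.radians(-13.3))
print(ctrl.get_obs()['contact_force'])
E
```

```text
t: 15.22
tool_pos: [0.5823, 0.228, 0.1587]
tool_rot: [3.12, -0.364, -0.0]
contact_force: [0.1, 0.0, -0.4]
opening: 0.0854
side inl 1827 slope deg x,y [-0.51 -1.14] z at c 0.1866 ext x [-0.0824  0.0478] y [-0.031   0.0319]
yel -1 336 [-0.0502 -0.0004  0.0009] x -0.07 -0.029 y [-0.0162  0.0153]
yel 1 24 [0.035  0.0015 0.0001] x 0.0252 0.0515 y [-0.0146  0.0136]
red -1 181 [-0.006   0.001   0.0002] x -0.0126 -0.0 y [-0.0306  0.0316]
red 1 135 [0.0042 0.001  0.    ] x 0.0 0.0093 y [-0.0306  0.031 ]
side inl 1842 slope deg x,y [-0.3  -1.05] z at c 0.1867 ext x [-0.0827  0.0342] y [-0.0309  0.0319]
yel -1 340 [-0.0504 -0.0003  0.0009] x -0.0699 -0.0305 y [-0.0164  0.0152]
yel 1 24 [0.0346 0.0014 0.0005] x 0.0253 0.049 y [-0.0148  0.0139]
red -1 184 [-0.006   0.0012  0.0004] x -0.0123 -0.0 y [-0.0304  0.0315]
red 1 132 [ 0.0044  0.0009 -0.0001] x 0.0003 0.0096 y [-0.0305  0.0311]
side inl 1845 slope deg x,y [-0.39 -1.12] z at c 0.1867 ext x [-0.0826  0.0455] y [-0.0311  0.032 ]
yel -1 340 [-0.0503 -0.0004  0.0009] x -0.0697 -0.0306 y [-0.0162  0.0153]
yel 1 25 [0.0344 0.0014 0.0003] x 0.0255 0.0503 y [-0.015   0.0134]
red -1 190 [-0.006   0.0011  0.0003] x -0.0142 -0.0001 y [-0.0305  0.0318]
red 1 131 [0.0043 0.0009 0.0001] x 0.0 0.0105 y [-0.031  0.031]
side inl 1841 slope deg x,y [-0.36 -1.01] z at c 0.1866 ext x [-0.0825  0.0468] y [-0.0309  0.0321]
yel -1 335 [-0.0502 -0.0002  0.0008] x -0.0702 -0.0301 y [-0.0163  0.0156]
yel 1 23 [ 0.0356  0.0012 -0.0002] x 0.0259 0.0518 y [-0.0155  0.0141]
red -1 188 [-0.006   0.0011  0.0002] x -0.0127 -0.0 y [-0.0303  0.032 ]
red 1 133 [0.0041 0.0011 0.0002] x 0.0 0.0098 y [-0.0308  0.031 ]
[0.73733458 0.00338882 0.21018999]
```

The carton balances, leaning about 1.1°, steady over four frames and well inside 4°. I'll retract straight up and then locate the tab precisely.

```bash
python3 -m creep '[{"hand":1,"translation":[0,0,-0.5],"delta_rot":[0,0,0]},{"hand":1,"translation":[0,0,-1],"delta_rot":[0,0,0]},{"hand":1,"translation":[0,0,-2],"delta_rot":[0,0,0]},{"hand":1,"translation":[0,0,-3],"delta_rot":[0,0,0]},{"hand":1,"translation":[0,0,-4],"delta_rot":[0,0,0]},{"hand":1,"translation":[0,0,-2],"delta_rot":[0,0,0]},{"hand":1,"translation":[0,0,0],"delta_rot":[0,0,0]}]'
cat > tab.py <<'E'
from h import *
S0=np.array([.5407,.1395]);a=np.radians(-13.35);sx=np.array([np.cos(a),np.sin(a)]);sy=np.array([-sx[1],sx[0]])
def st(P): d=np.asarray(P)[:,:2]-S0;return np.c_[d@sx,d@sy,np.asarray(P)[:,2]]
E
python3 - <<'E'
from tilt import *
from tab import *
grab('side','side8');o=ctrl.get_obs();print(o['tool_pos'],o['q'].round(2))
tilt('side','side8',np.array([.5823,.228,.1866]),np.radians(-13.3))
cv2.imwrite('pics/c8.png',cv2.resize(cv2.imread('pics/side8.png')[140:440,90:390],None,fx=2,fy=2))
for n,t in(('top','top0'),('side','side0')):
    z=np.load(f'pics/{t}.npz');im,dd=z['im'],z['d'];v,u=np.where(dd>0);P=pts(n,np.c_[u,v],dd[v,u]);s=st(P)
    w=(abs(s[:,0])<.05)&(abs(s[:,1]+.09)<.06);s=s[w];hs=cv2.cvtColor(im,cv2.COLOR_RGB2HSV)[v[w],u[w]]
    t_=s[(s[:,2]>.100)&(hs[:,2]<90)];print(n,'tab',len(t_),t_.min(0).round(4),t_.max(0).round(4),np.median(t_,0).round(4))
    y_=s[(hs[:,0]>20)&(hs[:,0]<36)&(hs[:,1]>120)];print('plate',len(y_),np.percentile(y_,[1,50,99],axis=0).round(4))
E
```

```text
t: 16.3
tool_pos: [0.5833, 0.2283, 0.2866]
tool_rot: [-3.119, 0.364, -0.007]
contact_force: [0.1, -0.4, -0.3]
opening: 0.0852
[0.58244356 0.22807632 0.28409269] [ 0.25  0.03  1.56 -0.    1.55  2.06]
side inl 2538 slope deg x,y [-0.49 -1.11] z at c 0.1866 ext x [-0.0825  0.0751] y [-0.031   0.0319]
yel -1 346 [-0.0504 -0.0003  0.0008] x -0.0697 -0.0305 y [-0.0163  0.0155]
yel 1 294 [ 0.0457 -0.0001 -0.0001] x 0.0256 0.0673 y [-0.0164  0.016 ]
red -1 187 [-0.0061  0.001   0.0003] x -0.0131 -0.0001 y [-0.031   0.0315]
red 1 135 [ 0.0044  0.001  -0.0001] x 0.0001 0.0108 y [-0.0313  0.0309]
top tab 162 [-0.025  -0.1024  0.1004] [ 0.0252 -0.0917  0.1193] [-0.0002 -0.0975  0.1135]
plate 1129 [[-0.0421 -0.126   0.084 ]
 [-0.0013 -0.0998  0.0879]
 [ 0.0422 -0.0671  0.093 ]]
side tab 172 [-0.0264 -0.1024  0.1002] [ 0.024  -0.0901  0.1177] [-0.004  -0.0932  0.113 ]
plate 689 [[-0.0435 -0.1273  0.084 ]
 [-0.0108 -0.0882  0.0889]
 [ 0.0421 -0.0672  0.1138]]
```

View pics/c8.png

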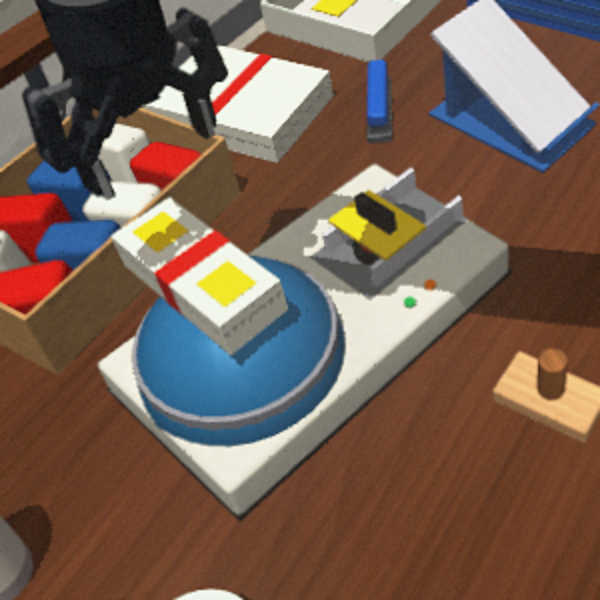

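Run:
```python
from plan import *
from tab import *
Rd=R.from_matrix(np.c_[np.r_[sx,0],np.r_[-sy,0],[0,0,-1]])
p=S0-.052*sy;print(p);plan([*p,.25],Rd,4)
plan([*p,.105],Rd,1,cur=(np.r_[p,.25],Rd))
```

```text
[0.52869326 0.08890516]
dist mm 38.259001521069166 rot/row 0.015120864572430587 rotvec [ 0.02 -0.05  0.02]
[-0.51, 3.7, 0.85] [0.01, -0.01, 0.01]
[-0.51, 3.7, 0.85] [0.01, -0.01, 0.01]
[-0.51, 3.7, 0.85] [0.01, -0.01, 0.01]
[-0.5, 3.7, 0.85] [0.01, -0.01, 0.01]
dist mm 145.00000000000003 rot/row 0.0 rotvec [0. 0. 0.]
[0.0, 0.0, 14.5] [0.0, 0.0, 0.0]
```

```bash
python3 -m creep '[{"hand":0,"translation":[-0.5,3.7,0],"delta_rot":[0,0,0]},{"hand":0,"translation":[-0.5,3.7,0],"delta_rot":[0,0,0]},{"hand":0,"translation":[-0.5,3.7,1.7],"delta_rot":[0,0,0]},{"hand":0,"translation":[-0.5,3.7,1.7],"delta_rot":[0,0,0]},{"hand":0,"translation":[0,0,4],"delta_rot":[0,0,0]},{"hand":0,"translation":[0,0,3],"delta_rot":[0,0,0]},{"hand":0,"translation":[0,0,0],"delta_rot":[0,0,0]},{"hand":0,"translation":[0,0,0],"delta_rot":[0,0,0]}]' 40
python3 - <<'E'
from tilt import *
from tab import *
grab('side','side9');o=ctrl.get_obs();print(o['tool_pos'],st([o['tool_pos']]),o['opening'])
tilt('side','side9',np.array([.5823,.228,.1866]),np.radians(-13.3))
cv2.imwrite('pics/c9.png',cv2.resize(cv2.imread('pics/side9.png')[140:440,90:390],None,fx=2,fy=2))
E
```

```text
t: 17.35
tool_pos: [0.5287, 0.0886, 0.1799]
tool_rot: [3.12, -0.364, -0.001]
contact_force: [-0.0, 0.4, 0.7]
opening: 0.0001
[0.52932878 0.08868202 0.18085965] [[ 0.00066987 -0.05207036  0.18085965]] 0.00022954159483484736
side inl 2558 slope deg x,y [-0.49 -1.08] z at c 0.1865 ext x [-0.0824  0.075 ] y [-0.031   0.0321]
yel -1 343 [-0.0502 -0.0003  0.0009] x -0.0701 -0.0298 y [-0.0163  0.0155]
yel 1 289 [ 0.0459 -0.0002 -0.0001] x 0.0241 0.0667 y [-0.0164  0.0156]
red -1 194 [-0.0058  0.0016  0.0002] x -0.0129 -0.0 y [-0.0303  0.0322]
red 1 130 [0.0043 0.001  0.    ] x 0.0002 0.0101 y [-0.0311  0.0317]
```

View pics/c9.png

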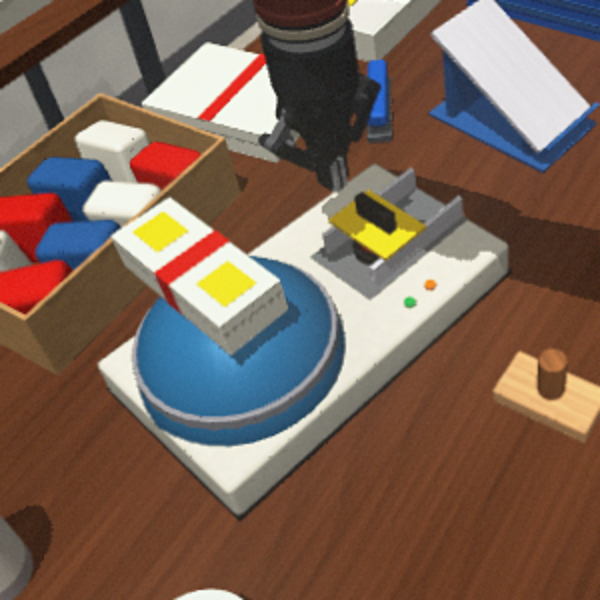

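The carton is still balanced. The shut fingers are on the dome side of the tab. I'll descend and push toward -y.

```bash
python3 -m creep '[{"hand":0,"translation":[0,0,3],"delta_rot":[0,0,0]},{"hand":0,"translation":[0,0,3],"delta_rot":[0,0,0]},{"hand":0,"translation":[0,0,1.6],"delta_rot":[0,0,0]},{"hand":0,"translation":[0,0,0],"delta_rot":[0,0,0]},{"hand":0,"translation":[0,1.5,0],"delta_rot":[0,0,0]},{"hand":0,"translation":[0,1.0,0],"delta_rot":[0,0,0]},{"hand":0,"translation":[0,1.0,0],"delta_rot":[0,0,0]},{"hand":0,"translation":[0,1.0,0],"delta_rot":[0,0,0]}]'
python3 -m creep '[{"hand":0,"translation":[0,1.0,0],"delta_rot":[0,0,0]},{"hand":0,"translation":[0,1.0,0],"delta_rot":[0,0,0]},{"hand":0,"translation":[0,0,0],"delta_rot":[0,0,0]}]'
python3 - <<'E'
from tilt import *
from tab import *
grab('side','side10');o=ctrl.get_obs();print(o['tool_pos'],st([o['tool_pos']]),o['contact_force'])
tilt('side','side10',np.array([.5823,.228,.1866]),np.radians(-13.3))
cv2.imwrite('pics/c10.png',cv2.resize(cv2.imread('pics/side10.png')[140:440,90:390],None,fx=2,fy=2))
E
```

```text
t: 18.4
tool_pos: [0.5188, 0.044, 0.1047]
tool_rot: [3.12, -0.365, 0.003]
contact_force: [0.8, 2.4, 0.9]
opening: 0.0001
t: 18.77
tool_pos: [0.5131, 0.0244, 0.1035]
tool_rot: [3.119, -0.366, -0.002]
contact_force: [0.4, -0.3, -0.1]
opening: -0.0001
[0.51312194 0.02471439 0.10336193] [[-0.00032897 -0.11805159  0.10336193]] [0.64833773 0.20448808 0.46456871]
side inl 2546 slope deg x,y [-0.49 -1.1 ] z at c 0.1865 ext x [-0.0827  0.0751] y [-0.031  0.032]
yel -1 342 [-0.0501 -0.0003  0.0008] x -0.0698 -0.0297 y [-0.0165  0.0155]
yel 1 287 [ 0.0459 -0.0002 -0.    ] x 0.0261 0.0669 y [-0.0163  0.0158]
red -1 183 [-0.0061  0.0008  0.0002] x -0.0134 -0.0 y [-0.0307  0.0321]
red 1 137 [ 0.0042  0.0018 -0.0001] x 0.0001 0.0102 y [-0.0312  0.0315]
```

View pics/c10.png

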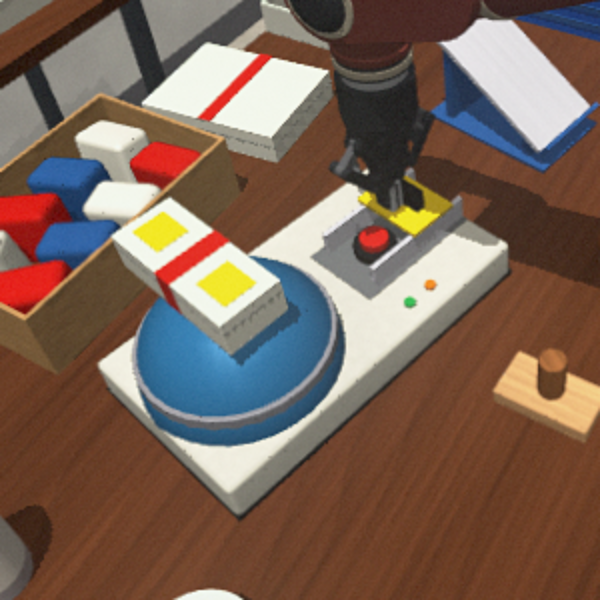

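The catch is moving and the red button is now uncovered at crop (375,238). I'll push on to the stop.

```bash
python3 -m creep '[{"hand":0,"translation":[0,0.7,0],"delta_rot":[0,0,0]},{"hand":0,"translation":[0,0.5,0],"delta_rot":[0,0,0]},{"hand":0,"translation":[0,0,0],"delta_rot":[0,0,0]}]';python3 -m creep '[{"hand":0,"translation":[0,0.4,0],"delta_rot":[0,0,0]},{"hand":0,"translation":[0,0,0],"delta_rot":[0,0,0]}]';python3 -m creep '[{"hand":0,"translation":[0,0.4,0],"delta_rot":[0,0,0]},{"hand":0,"translation":[0,0,0],"delta_rot":[0,0,0]}]'
```

```text
t: 19.2
tool_pos: [0.5107, 0.0131, 0.1036]
tool_rot: [3.119, -0.365, -0.001]
contact_force: [0.2, -0.0, 0.1]
opening: 0.0004
t: 19.45
tool_pos: [0.5105, 0.0122, 0.1038]
tool_rot: [-3.115, 0.364, -0.001]
contact_force: [3.1, 10.5, -1.6]
opening: -0.0
t: 19.7
tool_pos: [0.5104, 0.0118, 0.104]
tool_rot: [-3.106, 0.364, -0.004]
contact_force: [6.3, 23.5, -3.2]
opening: -0.0002
```

```bash
python3 -m creep '[{"hand":0,"translation":[0,-1.5,0],"delta_rot":[0,0,0]},{"hand":0,"translation":[0,-2.0,-1],"delta_rot":[0,0,0]},{"hand":0,"translation":[0,-1.4,0],"delta_rot":[0,0,0]},{"hand":0,"translation":[0,0,0],"delta_rot":[0,0,0]},{"hand":0,"translation":[0,0,0],"delta_rot":[0,0,0]}]'
python3 - <<'E'
from tilt import *
from tab import *
z=np.load('pics/side10.npz');im,dd=z['im'],z['d'];v,u=np.where(dd>0);P=pts('side',np.c_[u,v],dd[v,u]);s=st(P);hs=cv2.cvtColor(im,cv2.COLOR_RGB2HSV)[v,u]
w=(abs(s[:,0])<.04)&(abs(s[:,1]+.09)<.04)&((hs[:,0]<8)|(hs[:,0]>172))&(hs[:,1]>150)&(hs[:,2]>80);b=s[w];print(len(b),np.percentile(b,[2,50,98],axis=0).round(4));t=b[b[:,2]>np.percentile(b[:,2],98)-.005];print((t.min(0)+t.max(0))/2)
grab('side','side11');o=ctrl.get_obs();print(o['tool_pos'],st([o['tool_pos']]),o['contact_force'])
tilt('side','side11',np.array([.5823,.228,.1866]),np.radians(-13.3))
cv2.imwrite('pics/c11.png',cv2.resize(cv2.imread('pics/side11.png')[140:440,90:390],None,fx=2,fy=2))
z=np.load('pics/side11.npz');im,dd=z['im'],z['d'];v,u=np.where(dd>0);P=pts('side',np.c_[u,v],dd[v,u]);s=st(P);hs=cv2.cvtColor(im,cv2.COLOR_RGB2HSV)[v,u]
w=(abs(s[:,0])<.05)&(abs(s[:,1]+.14)<.07)&(hs[:,0]>20)&(hs[:,0]<36)&(hs[:,1]>120)&(hs[:,2]>70);print('plate',np.percentile(s[w],[1,50,99],axis=0).round(4))
E
```

```text
t: 20.32
tool_pos: [0.5201, 0.0531, 0.1133]
tool_rot: [3.119, -0.364, -0.001]
contact_force: [-0.5, -0.2, -0.5]
opening: -0.0
196 [[-0.033  -0.1271  0.0643]
 [-0.002  -0.0888  0.0736]
 [ 0.0176 -0.0665  0.4274]]
[-0.02593738 -0.07344756  0.42797672]
[0.52004428 0.05299463 0.11330926] [[-0.00012356 -0.08893718  0.11330926]] [-0.17437976 -0.06495938 -0.95727999]
side inl 2539 slope deg x,y [-0.5  -1.27] z at c 0.1865 ext x [-0.0824  0.0752] y [-0.0308  0.0319]
yel -1 344 [-0.0505 -0.0003  0.0009] x -0.0706 -0.0302 y [-0.0164  0.0154]
yel 1 286 [ 0.046  -0.0001 -0.0001] x 0.0247 0.0668 y [-0.0162  0.0155]
red -1 186 [-0.0058  0.0015  0.0002] x -0.0131 -0.0 y [-0.0308  0.0321]
red 1 132 [ 0.0044  0.0012 -0.0001] x 0.0 0.0101 y [-0.0311  0.0315]
plate [[-0.0431 -0.1801  0.0844]
 [-0.0159 -0.1424  0.0889]
 [ 0.0397 -0.102   0.1469]]
```

View pics/c11.png

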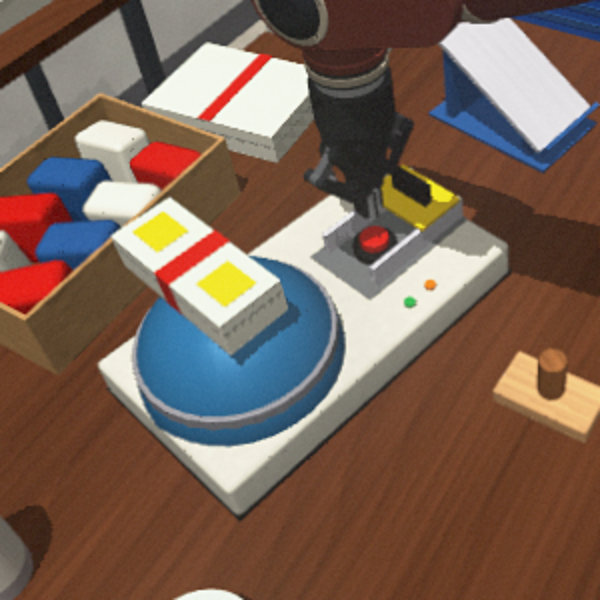

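The catch plate spans -0.18..-0.12 in y, so it is fully aside. The button is centred near (0,-0.089) with its top at about 0.074. I'll shift a few mm away from the tab and press.

```bash
python3 -m creep '[{"hand":0,"translation":[0,-0.4,1.5],"delta_rot":[0,0,0]},{"hand":0,"translation":[0,0,1.2],"delta_rot":[0,0,0]},{"hand":0,"translation":[0,0,0.4],"delta_rot":[0,0,0]},{"hand":0,"translation":[0,0,0],"delta_rot":[0,0,0]}]';python3 -m creep '[{"hand":0,"translation":[0,0,0.3],"delta_rot":[0,0,0]},{"hand":0,"translation":[0,0,0],"delta_rot":[0,0,0]}]';python3 -m creep '[{"hand":0,"translation":[0,0,0.3],"delta_rot":[0,0,0]},{"hand":0,"translation":[0,0,0],"delta_rot":[0,0,0]}]'
```

```text
t: 20.88
tool_pos: [0.5208, 0.0573, 0.082]
tool_rot: [3.119, -0.364, -0.002]
contact_force: [0.2, 0.3, -0.4]
opening: -0.0001
t: 21.12
tool_pos: [0.5217, 0.0573, 0.0801]
tool_rot: [3.12, -0.364, 0.001]
contact_force: [0.6, 0.7, -0.5]
opening: -0.0
t: 21.38
tool_pos: [0.5218, 0.0573, 0.0773]
tool_rot: [3.12, -0.364, 0.002]
contact_force: [-0.5, 0.7, 3.6]
opening: 0.0002
```

```bash
python3 -m creep '[{"hand":0,"translation":[0,0,0.3],"delta_rot":[0,0,0]},{"hand":0,"translation":[0,0,0],"delta_rot":[0,0,0]}]';python3 -m creep '[{"hand":0,"translation":[0,0,0.2],"delta_rot":[0,0,0]},{"hand":0,"translation":[0,0,0],"delta_rot":[0,0,0]}]';python3 -m creep '[{"hand":0,"translation":[0,0,0.2],"delta_rot":[0,0,0]},{"hand":0,"translation":[0,0,0],"delta_rot":[0,0,0]}]'
```

```text
t: 21.62
tool_pos: [0.5218, 0.0573, 0.0743]
tool_rot: [3.12, -0.364, 0.002]
contact_force: [0.8, -0.2, 4.4]
opening: 0.0001
t: 21.88
tool_pos: [0.5219, 0.0574, 0.0739]
tool_rot: [3.119, -0.364, 0.0]
contact_force: [-4.5, 0.1, 14.0]
opening: 0.0001
t: 22.12
tool_pos: [0.522, 0.0574, 0.0737]
tool_rot: [3.119, -0.364, -0.001]
contact_force: [-10.1, -0.2, 23.5]
opening: 0.0001
```

It bottomed out at 23 N after about 6 mm of travel. I'll release and retreat straight up.

```bash
python3 -m creep '[{"hand":0,"translation":[0,0,-1],"delta_rot":[0,0,0]},{"hand":0,"translation":[0,0,-2.5],"delta_rot":[0,0,0]},{"hand":0,"translation":[0,0,-4],"delta_rot":[0,0,0]},{"hand":0,"translation":[0,0,-4],"delta_rot":[0,0,0]},{"hand":0,"translation":[0,0,-4],"delta_rot":[0,0,0]},{"hand":0,"translation":[0,3,-2],"delta_rot":[0,0,0]},{"hand":0,"translation":[0,0,0],"delta_rot":[0,0,0]},{"hand":0,"translation":[0,0,0],"delta_rot":[0,0,0]}]'
python3 - <<'E'
from tilt import *
from tab import *
grab('side','side12');o=ctrl.get_obs();print(o['t'],o['tool_pos'],o['contact_force'])
tilt('side','side12',np.array([.5823,.228,.1866]),np.radians(-13.3))
z=np.load('pics/side12.npz');im,dd=z['im'],z['d'];v,u=np.where(dd>0);P=pts('side',np.c_[u,v],dd[v,u]);s=st(P);hs=cv2.cvtColor(im,cv2.COLOR_RGB2HSV)[v,u]
for n,w in (('plate',(hs[:,0]>20)&(hs[:,0]<36)&(hs[:,1]>120)&(hs[:,2]>70)&(abs(s[:,1]+.14)<.07)),('btn',((hs[:,0]<8)|(hs[:,0]>172))&(hs[:,1]>150)&(hs[:,2]>80)&(abs(s[:,1]+.09)<.03))):
    w&=(abs(s[:,0])<.05)&(s[:,2]<.12);print(n,np.percentile(s[w],[1,50,99],axis=0).round(4))
cv2.imwrite('pics/f.png',cv2.imread('pics/side12.png'))
E
```

```text
t: 23.12
tool_pos: [0.5137, 0.0286, 0.2432]
tool_rot: [3.12, -0.365, -0.004]
contact_force: [-0.4, -0.9, 0.4]
opening: 0.0002
23.175 [0.51360654 0.02878453 0.2428271 ] [-0.11328889  0.07923308 -1.74242321]
side inl 2534 slope deg x,y [-0.49 -1.14] z at c 0.1865 ext x [-0.0824  0.075 ] y [-0.0309  0.0319]
yel -1 345 [-0.0503 -0.0002  0.0008] x -0.0699 -0.0302 y [-0.0164  0.0155]
yel 1 289 [ 0.0459 -0.0001 -0.    ] x 0.0256 0.0668 y [-0.0162  0.0157]
red -1 188 [-0.0058  0.0015  0.0002] x -0.0128 -0.0 y [-0.0307  0.0321]
red 1 130 [ 0.0045  0.0005 -0.0001] x 0.0001 0.0097 y [-0.031   0.0319]
plate [[-0.043  -0.1807  0.0842]
 [-0.0119 -0.1411  0.0887]
 [ 0.0427 -0.1204  0.1127]]
btn [[-0.0157 -0.1061  0.0571]
 [-0.002  -0.0881  0.0733]
 [ 0.0274 -0.0757  0.076 ]]
```

View pics/f.png

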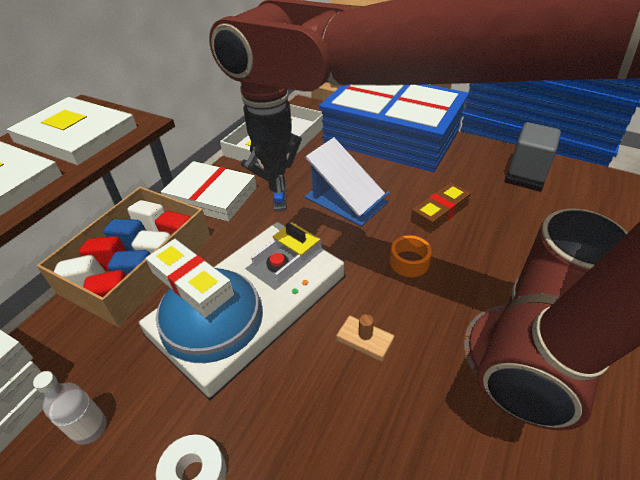

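The carton (190,275) is balanced, the catch (295,238) is aside, the button (277,262) is up, the robot is clear, and the bystanders are where they were. I'll hand in.

```bash
python3 -c "
from station import ctrl
print(ctrl.finish_job())"
```

```text
the job is handed in; nothing more can be done
None
```

I set the carton on the dome, slid the catch to its stop, pressed the record button fully and let it come up, then handed the job in. It took about 23 s of the 64 s allowed, and the hand-in reports no verdict.

**Balance point:** I weighed the carton in the gripper at about 4.3 N. The wrist moment put its centre of mass about 20 mm from the TCP, or about 18 mm from the carton's centre, which fits the 15–19 mm given. I placed that point over the dome top.

**Last checks (camera depth):**
- **Carton:** it rests on the dome alone, leaning about 1.2°. The lean stayed between about 1.1° and 1.4° in every check after release. Its centre is about 18 mm from the dome top seen from above.
- **Catch:** the plate moved about 54 mm from where it started (roughly 6 mm along) to its stop, where the push force rose to about 24 N.
- **Button:** it bottomed out after about 6 mm of travel at 23.5 N, and its top is back up at about 74 mm.
- **Surroundings:** the arm is clear. In the last picture the bystanders look where they were, but I did not measure their positions.

**Disagreements:**
- **Centre of mass:** the two wrist-moment readings differed by about 3 mm, so I used their average.
- **Carton lean:** while the carton was still gripped, the two camera views differed by about 1° on its lean.

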